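# Close up the spice shelf after filling a jar

## Robot

A 7-joint arm with a two-finger parallel gripper is mounted at the origin on the work surface. World frame = base frame: x ahead of the robot, y to its left, z up, the work surface at z = 0. Lengths are in m, angles in rad, forces in N, time in s.
With the tool pointing down it reaches from about 0.4 to 0.9 m from the base axis. Payload 5.6 kg.
Tool frame: the origin (TCP) lies midway between the tips of the shut fingers; the grasp point (between the pads) lies 19 mm behind it; z points along the fingers, y is the line along which they close (so a half turn about z gives the same grasp; the last joint's range is limited). The gripper opens to 92 mm and grips with 3 to 60 N. Pads are 20 mm wide; open, the fingers measure 128 mm over their backs; the gripper's body (75 mm by 189 mm) begins 69 mm behind the grasp point.
Start: joints at [1.061, 0.468, -0.012, 1.603, 0.006, 1.071, -0.056], TCP at [0.292, -0.58, 0.215] pointing down, gripper open.
Joint ranges: [-2.53, 2.53], [-0.31, 2.02], [-1.57, 1.55], [0.28, 2.44], [-1.29, 4.43], [0.15, 1.84], [-2.92, 2.92]. Speed limits (rad/s): [2.57, 2.57, 3.14, 3.14, 3.14, 3.14, 3.14].

## Interface

Orientations are given as a 3x3 rotation matrix whose columns are the frame's x, y, z axes.
In Python, from station import env, effector, solver, viewer, workorder, search_frame, tip_of gives the robot as it stands. Calls block until the motion is done:
- env.reach(position, orientation): joint-space move of the TCP to a pose.
- env.movel(position, frame=None, rate=0.15): straight line of the TCP; frame=None keeps the orientation; rate is the mean speed in m/s.
- env.goto_joints(angles): joint-space move.
- effector.release() and effector.grasp(squeeze=None): open the fingers fully, or close them until they stop; squeeze is the grip in N (None keeps the last).
- env.pause(seconds).
- solver.inverse_kinematics(position, orientation): joint angles nearest the present ones, or None.
- env.sense(): the state.
- viewer.read_camera(name): name is "side" or "top" or "wrist"; returns (picture, depth): 420x560x3 uint8, red, green, blue; 420x560 float32, m along the optical axis (not along the pixel's ray), 0 where there is no reading.
- viewer.camera_info(name): a dict with "intrinsics" (3x3 intrinsics, pixels), "eye" and "rotation" of the camera in the world; the wrist camera has in their place "T_tool_cam" (4x4, takes a point from camera to tool coordinates, whose origin is the TCP and whose axes are the flange's). Camera axes: x right, y up, looking along -z (the intrinsics and any distortion apply to the point x, -y, -z); pixel columns grow to the right and rows downward; lengths in m; the calibration is good to about 2 mm. The wrist camera is an equidistant fisheye: a pixel r from the principal point sees the ray r / f radians off the axis. A picture is of the moment at which its call begins: read the wrist's pose just before it. camera_info takes no time and is no camera call.
A pose or a line that the arm cannot do raises env.PlanningError and nothing moves.
- workorder.finish_job(): hands the job in; it is judged then, once.
Trained networks look in the newest picture that a camera, given by its name, has taken for a name from the list of things; names that differ only in an ending like _2 or _b are one class to them, and where a whole thing is asked for, a point or a joint stands for the part that bears it (a point fixed in the world has none). Each returns a list of dicts, best first, with "score" (0 to 1); they miss things now and then, are a little off and sometimes report something else, mostly with a low value. They report only what shows in the picture. A call takes as long as a camera call. They do not tell look-alikes from the thing itself.
- search_frame(camera, name): "at" ([x, y, z] in m, in world coordinates, good to about 4 mm: the middle of the surface that is visible of it).
- tip_of(camera, name): "at" ([x, y, z] in m, in world coordinates, good to about 4 mm: a listed point, or the origin of a listed thing).
The state is a dict: "t": time; "joint_positions": joint angles; "joint_velocities": joint speeds; "tau": joint torques, N m; "ee_pos": TCP position; "tcp_rot": TCP orientation; "wrist_force": force on the tool from outside, world axes, zero at the start; "moment": the same for the moment, N m; "gripper_width": finger opening in m; "grasp_force": force on a finger pad.
Only numpy, scipy, OpenCV 4.12 (cv2) and the standard library are available. Lean on these libraries where they do the work, as an engineer would, in place of code of your own. Each camera call takes 0.05 s, during which the arm holds its last target. There are 200 camera calls.

## Task

The jar has been filled, so close up: put the loose lid on the open amber jar so that it sits fully home, put the white scoop away in the half-open drawer, and push the drawer fully shut under the shelf board. Keep the jar standing upright about where it is, and leave the lidded jar, grater, saucer, mug and tin where they stand.

Things in the scene. Friction and masses are not known exactly. Their poses are not given: they have to be found in the camera images.
- jar: Open amber glass jar without lid, round, 80 mm diameter, 110 mm tall, loose, about 0.4 kg; its upper 14 mm is a neck of 68 mm outside diameter with a mouth of 60 mm inside diameter. Origin at the centre of its underside, z up. It stands left or right of the drawer, the lidded jar on the other side.
- jar_rim (a point): Centre of the open jar's mouth, at rim height, 110 mm above the jar's underside.
- lid: Loose wooden lid lying upright on the work surface, about 70 g: cork plug below (53 mm diameter, 10 mm deep, chamfered), disc (76 mm diameter, z = 10 to 18 mm), upright cylindrical knob on top (30 mm diameter, z = 18 to 43 mm). Origin at the centre of the plug's underside, z up. Fully home, the plug is in the jar's mouth and the disc rests on the rim: origin 10 mm below the rim.
- scoop: White plastic scoop lying flat, 150 mm long, 58 mm wide, 36 mm high, about 70 g. Origin on its underside where bowl and handle meet; z up. The square open-fronted bowl extends 75 mm along +x; the handle (20 mm wide, 18 mm thick, its underside 2 mm up) 75 mm along -x, roughly towards the robot. It lies left or right in front of the drawer, the loose lid on the other side.
- scoop_grip (a point): Middle of the scoop's handle, 35 mm along -x from the scoop's origin and 11 mm above its underside: a good place to grip across the handle.
- drawer (a joint): How far the drawer is open, m: 0 is fully shut, 0.19 the stop; it slides with a drag of about 3 N and stays where it is left. It opens along -x of shelf_edge, out of a fixed blue box 240 mm deep, 260 mm wide and 80 mm high, whose front is at x = 45 mm of shelf_edge; the shut drawer's front panel is flush with that front.
- drawer_floor (a point): Middle of the front edge of the drawer's inner floor, at the foot of the front panel's inner face, 14 mm above the work surface; moves with the drawer; axes as shelf_edge. The inside runs 208 mm along +x and 102 mm to each side in y; side and back walls stand 48 mm above the floor, the front panel (12 mm thick, 228 mm wide) 60 mm. Only the part outside the box can be loaded from above.
- drawer_knob (a point): Foremost point of the drawer's turned wooden knob, 34 mm diameter, axis along x, standing 35 mm out of the front panel, 42 mm above the work surface.
- shelf_edge (a point): Middle of the lower front edge of the blue shelf board over the drawer box; x points into the box, away from the robot, z up. Board: 310 mm wide, underside 130 mm and top 144 mm above the work surface, projecting 45 mm beyond the box's front, so 10 mm beyond the shut drawer's knob: reach in under it with a tilted tool. Stock up to 105 mm tall stands on it from x = 195 mm back.
- full_jar: Second amber jar, same size, with its lid on (143 mm tall over the lid's knob); leave it alone. Origin at the centre of its underside.
- grater: Standing steel box grater, 75 by 94 mm, 219 mm tall; leave it alone. Origin at the centre of its underside.
- saucer: Terracotta saucer, 140 mm diameter, 20 mm high, on the right; leave it alone. Origin at the centre of its underside.
- mug: White mug, 80 mm diameter, 90 mm tall, on the right; leave it alone. Origin at the centre of its underside.
- tin: Small can, 60 mm diameter, 60 mm tall, beside the drawer box; leave it alone. Origin at the centre of its underside.
There are look-alikes about, which are no part of the job. Leave any blue look-alike of the jar alone.

How it is judged:
At the end, for the whole second after the job is handed in: The drawer is shut to within 6 mm with the scoop lying inside it; the lid sits home on the open jar (disc on the rim within 3 mm in height, within 8 mm of centre, level with the jar within 0.08 rad); the jar stands upright within 50 mm of where it was; scoop, lid and jar are at rest (value of joint drawer below 0.006 m and x of scoop in the frame of drawer_floor between -0.005 and 0.215 m and y of scoop in the frame of drawer_floor between -0.11 and 0.11 m and z of scoop in the frame of drawer_floor between -0.005 and 0.055 m and z of lid in the frame of jar_rim between -0.013 and -0.007 m and horizontal distance between lid and jar_rim below 0.008 m and angle between the z axis of lid and the z axis of jar, either way round below 0.08 rad and angle between jar's own z axis and vertical below 0.06 rad and distance of jar from where it was at the start of the episode below 0.05 m and linear speed of each of scoop, lid, jar below 0.02 m/s); the robot touches nothing.
It fails at once if the open jar is tipped by more than 0.4 rad (angle between jar's own z axis and vertical above 0.4 rad).
It fails at once if a bystander (lidded jar, grater, saucer, mug, tin) is moved by more than 30 mm (distance of any of full_jar, grater, saucer, mug, tin from where it was at the start of the episode above 0.03 m).
It also fails if it takes over 72 s, if anything falls off the work surface, if the arm or the gripper's body presses on something with over 40 N, if the wrist force passes 120 N, or if a joint passes its speed limit or range.

## Working session

There is one attempt and no reset: what is moved stays moved. The work goes in short steps, each a Python script; the robot and the scene stay as the last script left them, time stands still between calls to the robot, and variables do not carry over. Pictures are saved under pics/ and viewed, at most 10 in all, crops included, and the job is handed in when it is done.

```bash
mkdir -p pics; ls; python3 - <<'E'
from station import env, effector, solver, viewer, workorder, search_frame, tip_of
import cv2, numpy as np
for c in ("top","side"):
    p,d=viewer.read_camera(c); cv2.imwrite(f"pics/{c}0.png",p[:,:,::-1]); np.save(f"pics/{c}0d.npy",d)
    i=viewer.camera_info(c); print(c,{k:(np.round(v,3).tolist() if not isinstance(v,str) else v) for k,v in i.items()})
    for n in "jar jar_rim lid scoop scoop_grip drawer_floor drawer_knob shelf_edge full_jar grater saucer mug tin".split():
        print(n,[(round(r["score"],2),np.round(r["at"],3).tolist()) for r in tip_of(c,n)[:4]])
print(env.sense()["t"])
E
```

```text
pics
top {'intrinsics': [[379.718, 0.0, 281.062], [0.0, 379.718, 210.966], [0.0, 0.0, 1.0]], 'eye': [0.422, 0.023, 1.136], 'rotation': [[0.021, 0.994, -0.104], [-0.999, 0.025, 0.031], [0.034, 0.103, 0.994]]}
jar [(0.98, [0.598, 0.331, -0.0]), (0.83, [0.561, 0.202, -0.002])]
jar_rim [(0.91, [0.564, 0.202, 0.11]), (0.84, [0.598, 0.326, 0.108])]
lid [(0.77, [0.398, 0.265, 0.003])]
scoop [(0.62, [0.427, -0.257, 0.001])]
scoop_grip [(0.47, [0.585, -0.503, 0.003])]
drawer_floor [(0.79, [0.543, -0.021, 0.015]), (0.33, [0.393, -0.254, 0.016])]
drawer_knob [(0.79, [0.495, -0.018, 0.045]), (0.33, [0.587, -0.507, 0.001])]
shelf_edge [(0.61, [0.658, -0.017, 0.129]), (0.46, [0.604, -0.338, 0.003])]
full_jar [(0.65, [0.602, -0.336, 0.003]), (0.47, [0.497, -0.017, 0.041])]
grater [(0.8, [0.48, 0.539, 0.001])]
saucer [(0.79, [0.44, -0.442, 0.002]), (0.57, [0.478, 0.542, -0.001])]
mug [(0.7, [0.582, -0.504, -0.001]), (0.2, [0.4, 0.264, 0.001])]
tin [(0.6, [0.678, -0.246, -0.0])]
side {'intrinsics': [[449.216, 0.0, 281.644], [0.0, 449.216, 220.612], [0.0, 0.0, 1.0]], 'eye': [-0.165, 0.82, 1.076], 'rotation': [[-0.775, 0.412, -0.478], [-0.631, -0.517, 0.578], [-0.009, 0.75, 0.662]]}
jar [(0.9, [0.603, 0.332, 0.002]), (0.66, [0.563, 0.203, -0.0])]
jar_rim [(0.89, [0.56, 0.2, 0.109]), (0.87, [0.603, 0.332, 0.11])]
lid [(0.69, [0.402, 0.266, -0.0])]
scoop [(0.66, [0.426, -0.251, 0.002]), (0.6, [0.661, -0.028, 0.129])]
scoop_grip [(0.76, [0.395, -0.25, 0.008]), (0.39, [0.481, 0.538, -0.002])]
drawer_floor [(0.58, [0.545, -0.022, 0.014])]
drawer_knob [(0.59, [0.502, -0.022, 0.045]), (0.41, [0.403, 0.269, 0.001])]
shelf_edge [(0.89, [0.666, -0.026, 0.127])]
full_jar [(0.71, [0.604, -0.337, 0.001])]
grater [(0.84, [0.48, 0.54, -0.002]), (0.38, [0.44, -0.442, -0.002])]
saucer [(0.97, [0.443, -0.442, -0.002])]
mug [(0.44, [0.5, -0.022, 0.042])]
tin [(0.84, [0.682, -0.249, 0.002])]
1.4
```

View pics/top0.png

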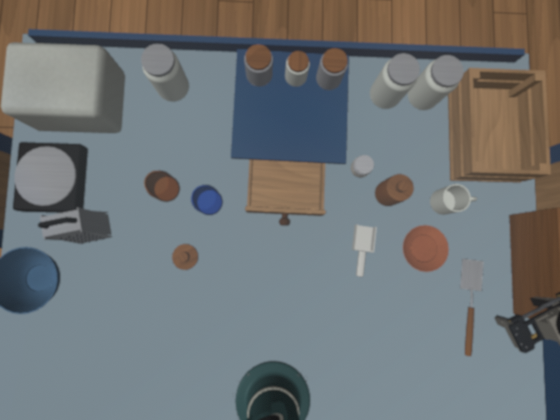

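View pics/side0.png

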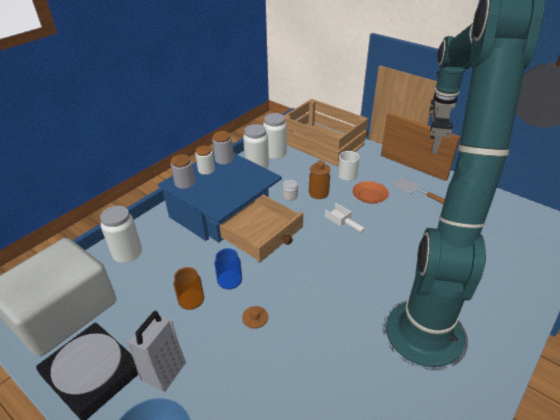

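The pictures show two open jars: amber at top (163,187) / side (188,288), and a blue one at top (208,200) / side (228,268). The amber one at about (0.60, 0.33) fits the description; the blue one is the look-alike. The lid is at top (185,257), the scoop at (363,245) and the drawer at (287,187). Next I measure from depth and make a confirming crop.

```bash
cat > geo.py <<'E'
import numpy as np, cv2
from station import viewer
def cloud(c,d):
    i=viewer.camera_info(c); K=np.array(i["intrinsics"]); v,u=np.indices(d.shape)
    P=np.stack([(u-K[0,2])/K[0,0]*d,-(v-K[1,2])/K[1,1]*d,-d],-1)
    W=P@np.array(i["rotation"]).T+np.array(i["eye"]); W[d<=0]=np.nan; return W
def sel(W,x,y,z,r,z0,z1):
    p=W.reshape(-1,3); m=(np.hypot(p[:,0]-x,p[:,1]-y)<r)&(p[:,2]>z0)&(p[:,2]<z1); return p[m]
def circ(p):
    A=np.c_[2*p[:,:2],np.ones(len(p))]; s=np.linalg.lstsq(A,(p[:,:2]**2).sum(1),rcond=None)[0]
    return s[:2],np.sqrt(s[2]+s[0]**2+s[1]**2)
E
python3 - <<'E'
from geo import *
im=[]
for c in("top","side"):
    W=cloud(c,np.load(f"pics/{c}0d.npy")); r=lambda a:np.round(a,4).tolist()
    p=sel(W,.6,.33,0,.06,.100,.125); print(c,"rim",len(p),r(p[:,2].mean()),circ(p))
    p=sel(W,.4,.265,0,.03,.035,.06); print("lidknob",len(p),r(p.mean(0)))
    p=sel(W,.4,.265,0,.06,.010,.026); print("disc",len(p),circ(p),r((p.min(0)+p.max(0))/2),r(np.ptp(p,axis=0)))
    p=sel(W,.42,-.255,0,.12,.006,.06); print("scoop",len(p),cv2.minAreaRect(p[:,:2].astype(np.float32)),r(p[:,2].max()))
    h=p[p[:,0]<.40]; print("handle",len(h),r(h.mean(0)),r(h[:,0].min()),"dir",r(np.linalg.svd(h[:,:2]-h[:,:2].mean(0))[2][0]) if len(h) else 0, r(np.ptp(h,axis=0)))
    q=W.reshape(-1,3); b=q[(q[:,2]>.137)&(q[:,2]<.151)&(q[:,0]>.6)&(abs(q[:,1]+.02)<.2)&(q[:,0]<.85)]
    print("board",len(b),cv2.minAreaRect(b[:,:2].astype(np.float32)))
    f=q[(q[:,2]>.066)&(q[:,2]<.082)&(q[:,0]>.5)&(q[:,0]<.57)&(abs(q[:,1]+.02)<.13)]
    print("panel top",len(f),r(f.mean(0)),r(f.min(0)),r(f.max(0)),"slope dx/dy",np.polyfit(f[:,1],f[:,0],1))
a=cv2.imread("pics/top0.png")[165:230,130:240]; b=cv2.imread("pics/side0.png")[240:330,160:280]
cv2.imwrite("pics/crop0.png",np.hstack([cv2.resize(a,(400,300)),cv2.resize(b,(400,300))]))
E
```

```text
top rim 157 0.1081 (array([0.60033902, 0.32978657]), np.float64(0.03183675917343373))
lidknob 88 [0.4007, 0.2629, 0.0427]
disc 445 (array([0.40067563, 0.2641494 ]), np.float64(0.028902009054931024)) [0.4006, 0.2645, 0.0185] [0.0751, 0.0754, 0.0147]
scoop 403 ((0.43627306818962097, -0.24313782155513763), (0.18514327704906464, 0.15855666995048523), 45.70515060424805) 0.0399
handle 118 [0.3778, -0.2484, 0.018] 0.3553 dir [-0.9911, 0.133] [0.0445, 0.0406, 0.0177]
board 7716 ((0.7578272819519043, -0.027587085962295532), (0.3104386329650879, 0.18969406187534332), 88.9141845703125)
panel top 359 [0.5377, -0.0224, 0.0735] [0.5297, -0.1348, 0.066] [0.5459, 0.0887, 0.0806] slope dx/dy [0.02223026 0.53821642]
side rim 185 0.1077 (array([0.59830839, 0.33302116]), np.float64(0.031853975661824185))
lidknob 85 [0.3978, 0.2676, 0.0429]
disc 362 (array([0.39924471, 0.26624025]), np.float64(0.029426480885438755)) [0.3992, 0.2661, 0.0184] [0.0766, 0.0761, 0.0145]
scoop 487 ((0.4088054299354553, -0.25072354078292847), (0.21987368166446686, 0.21263286471366882), 70.45494842529297) 0.0419
handle 115 [0.3691, -0.2463, 0.0148] 0.3051 dir [0.0672, 0.9977] [0.0948, 0.1929, 0.0194]
board 3116 ((0.7543565034866333, -0.025355741381645203), (0.31494569778442383, 0.1922105997800827), 89.42369842529297)
panel top 252 [0.5358, -0.0143, 0.0735] [0.5264, -0.1299, 0.0663] [0.5602, 0.0951, 0.0816] slope dx/dy [0.02477429 0.53614807]
```

View pics/crop0.png

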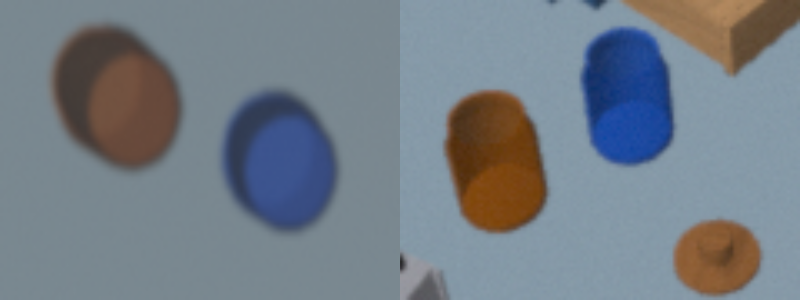

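The crop confirms it: amber jar on the left of both views (centre ≈ (0.5995, 0.331), rim at z ≈ 0.108–0.110), with the blue look-alike to its right, left alone. Now I pick up the scoop.

```bash
cat >> geo.py <<'E'
from station import env, effector, solver, search_frame, tip_of
def down(yaw,tilt=0,flip=False):
    """tool x along heading yaw, z down, tilted forward by tilt"""
    c,s=np.cos(yaw),np.sin(yaw); h=np.array([c,s,0]); up=np.array([0,0,1.])
    z=np.sin(tilt)*h-np.cos(tilt)*up; x=np.cos(tilt)*h+np.sin(tilt)*up
    if flip: x=-x
    return np.stack([x,np.cross(z,x),z],1)
def say(*a):
    s=env.sense(); print(*a,"t",round(s["t"],2),"p",np.round(s["ee_pos"],4),"w",round(s["gripper_width"],4),"gf",round(s["grasp_force"],1),"F",np.round(s["wrist_force"],1))
E
python3 - <<'E'
from geo import *
s=env.sense(); print(np.round(s["tcp_rot"],2).tolist())
yaw=-.13
R=min((down(yaw,0,f) for f in(0,1)),key=lambda R:-np.trace(R.T@np.array(s["tcp_rot"])))
g=np.array([.394,-.2495])
env.reach([*g,.12],R); say("above")
p,d=viewer.read_camera("wrist"); cv2.imwrite("pics/w1.png",p[:,:,::-1])
env.movel([*g,.004],rate=.1); say("at")
effector.grasp(25); say("grip")
env.movel([*g,.15],rate=.12); env.pause(.2); say("lift")
for c in("side",):
    p,d=viewer.read_camera(c); cv2.imwrite("pics/s2.png",cv2.resize(p[150:260,270:410,::-1],(700,550)))
E
```

```text
[[0.89, 0.45, 0.0], [0.45, -0.89, -0.0], [-0.0, 0.0, -1.0]]
above t 2.75 p [ 0.3944 -0.2505  0.1204] w 0.0916 gf 0.0 F [ 0.5 -0.1  0.6]
at t 4.11 p [ 0.3945 -0.2498  0.0045] w 0.0921 gf 0.0 F [-0.1 -0.1 -0. ]
grip t 5.19 p [ 0.394  -0.2495  0.004 ] w 0.0198 gf 25.0 F [-0.3 -0.6 -0.8]
lift t 6.76 p [ 0.3937 -0.2493  0.1495] w 0.0196 gf 25.0 F [ 0.9  0.3 -0.3]
```

View pics/s2.png

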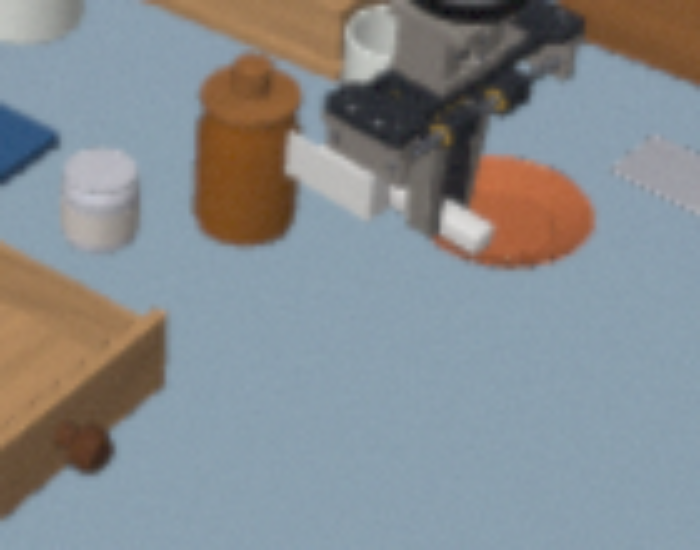

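The scoop is held across its handle at crop (440,190), bowl forward, and looks level. I check the tilt from depth, then load it under the board edge.

```bash
python3 - <<'E'
from geo import *
p,d=viewer.read_camera("top"); q=sel(cloud("top",d),.475,-.262,0,.05,.12,.22); q=q[q[:,0]>.465]
q2=q[q[:,2]>.168]; print(len(q),len(q2),np.percentile(q[:,2],[2,25,50,75,98]).round(4),q[:,0].max().round(4),"slope",np.polyfit(q2[:,0],q2[:,2],1) if len(q2)>5 else None)
yaw=-.0235; R=down(yaw); h=np.array([np.cos(yaw),np.sin(yaw)]); c0=np.array([.544,-.0205])
env.reach([*(c0-.115*h),.15],R); say("front")
env.movel([*(c0-.115*h),.088],rate=.15); say("low")
p,d=viewer.read_camera("side"); cv2.imwrite("pics/s3.png",cv2.resize(p[150:290,200:390,::-1],(760,560)))
p,d=viewer.read_camera("top"); W=cloud("top",d); q=sel(W,.53,-.02,0,.05,.10,.135); q=q[q[:,0]>.50]
print("bowl top z",len(q),np.percentile(q[:,2],[5,50,95]).round(4),q[:,0].max(),"slope",np.polyfit(q[:,0],q[:,2],1)[0], q[:,1].min(),q[:,1].max())
E
```

```text
375 69 [0.1455 0.1481 0.1498 0.1599 0.1796] 0.5061 slope [0.0157625  0.16825499]
front t 7.79 p [ 0.4292 -0.019   0.15  ] w 0.0201 gf 25.0 F [-0.3 -0.3 -0.1]
low t 8.36 p [ 0.4293 -0.0186  0.0881] w 0.0201 gf 25.0 F [-0.   0.5 -0.5]
bowl top z 37 [0.1033 0.117  0.1221] 0.5390292906952479 slope 0.13299453118227506 -0.04971527172949822 0.00715238225219789
```

View pics/s3.png

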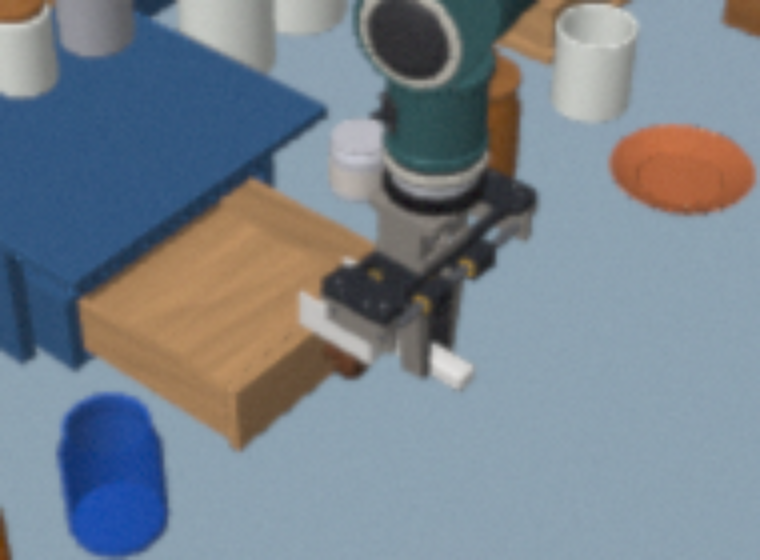

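The scoop is level, its tip at the panel and the bowl underside about 10 mm above it. I slide it in, lower, release and retreat.

```bash
python3 - <<'E'
from geo import *
yaw=-.0235; h=np.array([np.cos(yaw),np.sin(yaw)]); c0=np.array([.544,-.0205]); g=c0+.056*h
env.movel([*g,.088],rate=.12); say("over")
env.movel([*g,.022],rate=.07); say("down")
effector.release(); say("open")
env.movel([*g,.16],rate=.15); say("up")
R=down(yaw,np.radians(48)); b=c0-.115*h
for t in (40,45,50,55):
    print(t,[np.round(solver.inverse_kinematics([*(c0+k*h),.045],down(yaw,np.radians(t))),2).tolist() if solver.inverse_kinematics([*(c0+k*h),.045],down(yaw,np.radians(t))) is not None else None for k in(-.10,.135)])
p,d=viewer.read_camera("top"); W=cloud("top",d)
p2,d2=viewer.read_camera("side"); cv2.imwrite("pics/s4.png",np.hstack([cv2.resize(p[130:250,220:360,::-1],(400,343)),cv2.resize(p2[150:270,200:340,::-1],(400,343))]))
E
```

```text
over t 10.03 p [ 0.5994 -0.0218  0.088 ] w 0.0199 gf 25.0 F [-0.5  0.1  0.3]
down t 11.12 p [ 0.6007 -0.0218  0.022 ] w 0.0199 gf 25.0 F [ 1.6 -0.6  1.8]
open t 12.26 p [ 0.6    -0.0218  0.022 ] w 0.0922 gf 0.0 F [0.4 0.5 0.7]
up t 13.32 p [ 0.5993 -0.0218  0.159 ] w 0.0921 gf 0.0 F [-0.1  0.2 -0.1]
40 [None, [-0.21, 0.6, 0.21, 2.18, 3.32, 0.33, 1.29]]
45 [None, [-0.21, 0.63, 0.21, 2.23, 3.23, 0.49, 1.36]]
50 [None, [-0.22, 0.67, 0.21, 2.27, 3.19, 0.65, 1.39]]
55 [None, [-0.22, 0.72, 0.21, 2.3, 3.16, 0.82, 1.4]]
```

View pics/s4.png

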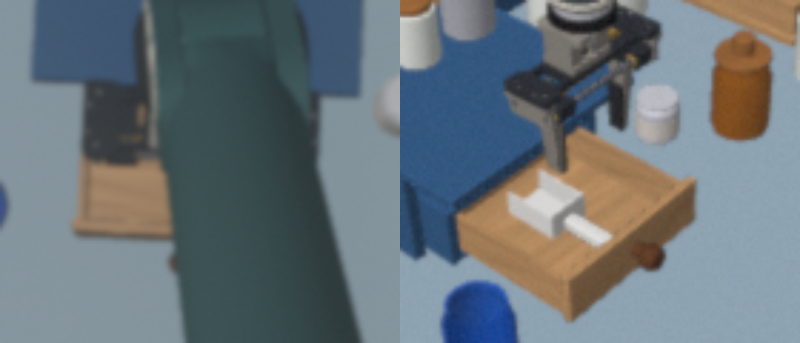

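The scoop lies flat in the drawer (right view at (555,215)) and is clear of the walls. Before pushing, I check which tilts can be reached.

```bash
python3 - <<'E'
from geo import *
yaw=-.0235; h=np.array([np.cos(yaw),np.sin(yaw)]); c0=np.array([.544,-.0205])
print(np.round(env.sense()["joint_positions"],2))
for f in(0,1):
  for t in(0,15,30,40,50,60):
    o=[]
    for x in(.47,.50,.53,.55,.57,.60,.64,.68):
        q=solver.inverse_kinematics([*(c0+(x-.544)*h),.045],down(yaw,np.radians(t),f)); o.append("-" if q is None else "%.1f/%.2f/%.1f"%(q[4],q[5],q[6]))
    print(f,t,o)
E
```

```text
[ 0.12  0.46 -0.18  1.77  0.1   0.93 -1.7 ]
0 0 ['0.1/0.56/-1.8', '0.1/0.60/-1.8', '0.1/0.63/-1.7', '0.1/0.65/-1.7', '0.1/0.68/-1.7', '0.1/0.71/-1.7', '0.1/0.76/-1.7', '0.1/0.82/-1.7']
0 15 ['0.3/0.18/-1.9', '0.2/0.21/-1.9', '0.2/0.25/-1.8', '0.2/0.27/-1.8', '0.2/0.29/-1.8', '0.2/0.33/-1.8', '0.2/0.37/-1.8', '0.2/0.42/-1.8']
0 30 ['-', '-', '3.4/0.22/1.3', '3.4/0.19/1.2', '3.5/0.17/1.1', '4.1/0.22/0.5', '4.3/0.21/0.3', '1.8/1.00/-2.9']
0 40 ['-', '-', '-', '-', '3.2/0.49/1.4', '3.2/0.45/1.4', '3.3/0.39/1.3', '3.3/0.33/1.3']
0 50 ['-', '-', '-', '-', '-', '3.1/0.79/1.6', '3.2/0.72/1.4', '3.2/0.65/1.4']
0 60 ['-', '-', '-', '-', '-', '-', '3.2/1.08/1.2', '3.2/1.00/1.2']
1 0 ['0.7/0.71/0.9', '0.7/0.75/0.9', '0.7/0.79/0.9', '0.7/0.82/0.9', '0.7/0.84/1.0', '0.7/0.88/1.0', '0.7/0.94/1.0', '0.7/0.99/1.0']
1 15 ['1.0/0.33/0.6', '1.0/0.37/0.6', '0.9/0.41/0.7', '0.9/0.44/0.7', '0.9/0.46/0.7', '0.9/0.51/0.7', '0.9/0.56/0.8', '0.9/0.61/0.8']
1 30 ['-', '2.4/0.32/-0.8', '2.3/0.28/-0.8', '2.3/0.26/-0.7', '2.2/0.25/-0.6', '2.0/0.24/-0.4', '1.9/0.20/-0.3', '1.6/0.17/-0.0']
1 40 ['-', '-', '-', '2.8/0.54/-1.2', '2.7/0.51/-1.1', '2.7/0.47/-1.1', '2.7/0.42/-1.0', '2.6/0.37/-0.9']
1 50 ['-', '-', '-', '-', '-', '3.0/0.79/-1.4', '3.0/0.72/-1.4', '3.0/0.65/-1.4']
1 60 ['-', '-', '-', '-', '-', '2.9/1.30/-0.2', '3.1/1.06/-1.6', '3.1/0.98/-1.6']
```

```bash
python3 - <<'E'
from geo import *
yaw=-.0235; h=np.array([np.cos(yaw),np.sin(yaw)]); c0=np.array([.544,-.0205])
P=lambda x,z:[*(c0+(x-.544)*h),z]
R0=down(yaw)
effector.grasp(10)
env.reach(P(.465,.13),R0); env.movel(P(.465,.036),rate=.15); say("before")
env.movel(P(.54,.036),rate=.1); say("mid")
env.movel(P(.605,.036),rate=.1); say("push1")
env.movel(P(.575,.036),rate=.15); env.movel(P(.56,.16),rate=.2)
Rt=down(yaw,np.radians(42),True); 
env.reach(P(.56,.16),Rt) if solver.inverse_kinematics(P(.56,.16),Rt) is not None else print("no")
say("tilted"); print(np.round(env.sense()["joint_positions"],2))
print([solver.inverse_kinematics(P(x,.036),Rt) is not None for x in(.56,.57,.58,.6,.66)])
k=[tip_of("top","drawer_knob") for _ in [viewer.read_camera("top")]][0]; print(k[:1])
E
```

```text
before t 16.15 p [ 0.466  -0.0185  0.0364] w 0.0005 gf 0.0 F [-1.1  0.8 -0.2]
mid t 17.05 p [ 0.5401 -0.0204  0.0362] w 0.0005 gf 0.0 F [-0.4  1.3 -0.8]
push1 t 17.85 p [ 0.605 -0.022  0.036] w 0.0006 gf 0.0 F [-0.6  0.9  0.9]
tilted t 21.11 p [ 0.5603 -0.021   0.16  ] w 0.0006 gf 0.0 F [-0.4 -0.   0.1]
[ 0.32  0.23 -0.4   2.4   2.59  0.25 -1.04]
[True, True, True, True, True]
[{'at': [0.6177, -0.0197, 0.0425], 'score': 0.88}]
```

```bash
python3 - <<'E'
from geo import *
yaw=-.0235; h=np.array([np.cos(yaw),np.sin(yaw)]); c0=np.array([.544,-.0205])
P=lambda x,z:[*(c0+(x-.544)*h),z]
env.movel(P(.57,.036),rate=.15); env.movel(P(.648,.036),rate=.1); say("near")
x=.648
while x<.685:
    x+=.003; env.movel(P(x,.036),rate=.04); s=env.sense(); F=s["wrist_force"]
    print(round(x,3),np.round(s["ee_pos"][0],4),np.round(F,1))
    if F[0]<-9: break
env.movel(P(.60,.036),rate=.15); env.movel(P(.56,.14),rate=.2); say("out")
viewer.read_camera("side"); print(tip_of("side","drawer_knob")[:2])
p,d=viewer.read_camera("side"); cv2.imwrite("pics/s5.png",cv2.resize(p[140:260,150:330,::-1],(750,500)))
E
```

```text
near t 23.12 p [ 0.648  -0.0229  0.0362] w 0.0002 gf 0.0 F [-0.1 -0.2  0.2]
0.651 0.6507 [-1.2 -0.5  0.1]
0.654 0.654 [-1.3  0.7  0.2]
0.657 0.6572 [-1.5 -0.3 -1.2]
0.66 0.6603 [-0.9  0.3 -0.2]
0.663 0.6634 [-0.9 -0.1 -0.3]
0.666 0.6663 [-0.4  0.4 -0.9]
0.669 0.6673 [-10.1  -1.    5.4]
out t 26.19 p [ 0.5608 -0.0209  0.1402] w 0.0003 gf 0.0 F [-0.2  0.3  0.4]
[{'at': [0.6798, -0.0258, 0.0427], 'score': 0.76}]
```

View pics/s5.png

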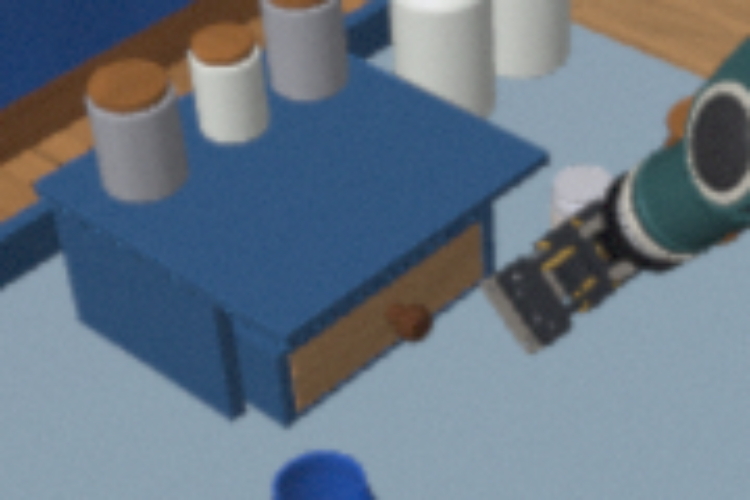

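The drawer is shut: panel flush with the box at crop (400,310), and a firm stop felt at the knob. Next, the lid.

```bash
python3 - <<'E'
from geo import *
env.movel([.5,-.02,.25],rate=.25)
L=np.array([.400,.2655]); q0=np.array(env.sense()["joint_positions"])
best=None
for y in(1.2,1.57,1.9):
  for f in(0,1):
    R=down(y,0,f); qs=[solver.inverse_kinematics([a,b,c],R) for a,b,c in((.4,.2655,.15),(.5995,.331,.2),(.5995,.331,.12))]
    if all(q is not None for q in qs):
        m=np.abs(np.array(qs[0])-q0).max(); print(y,f,m.round(2),np.round(qs[1],2))
        if best is None or m<best[0]: best=(m,R)
R=best[1]
env.reach([*L,.15],R); say("above"); 
p,d=viewer.read_camera("top"); W=cloud("top",d); q=sel(W,.6,.33,0,.06,.1,.125); print("rim",len(q),circ(q) if len(q)>20 else "")
env.movel([*L,.022],rate=.1); say("at")
effector.grasp(25); say("grip"); print(R.round(2).tolist())
env.movel([*L,.20],rate=.15); env.pause(.2); say("lift")
for c in("top","side"):
    p,d=viewer.read_camera(c); W=cloud(c,d); q=sel(W,*L,0,.055,.17,.205)
    q2=q[(q[:,2]>.186)&(q[:,2]<.200)]; print(c,len(q),len(q2),"mid",((q2.min(0)+q2.max(0))/2).round(4),np.ptp(q2,axis=0).round(4))
    t=tip_of(c,"lid"); print([(round(a["score"],2),np.round(a["at"],4)) for a in t[:2]])
    q=sel(W,.6,.33,0,.06,.1,.125); print("rim",len(q),circ(q) if len(q)>20 else "")
    if c=="side": cv2.imwrite("pics/s6.png",cv2.resize(p[190:340,130:330,::-1],(800,600)))
E
```

```text
Traceback (most recent call last):
station.PlanningError: the arm cannot follow that straight line within its joint ranges
```

```bash
python3 - <<'E'
from geo import *
env.reach([.53,-.02,.22],down(-.0235)); effector.release()
L=np.array([.400,.2655]); q0=np.array(env.sense()["joint_positions"])
best=None
for y in(1.2,1.57,1.9):
  for f in(0,1):
    R=down(y,0,f); qs=[solver.inverse_kinematics([a,b,c],R) for a,b,c in((.4,.2655,.15),(.5995,.331,.2),(.5995,.331,.12))]
    if all(q is not None for q in qs):
        m=np.abs(np.array(qs[0])-q0).max(); print(y,f,m.round(2),np.round(qs[1],2))
        if best is None or m<best[0]: best=(m,R)
R=best[1]
env.reach([*L,.15],R); say("above"); 
p,d=viewer.read_camera("top"); W=cloud("top",d); q=sel(W,.6,.33,0,.06,.1,.125); print("rim",len(q),circ(q) if len(q)>20 else "")
env.movel([*L,.022],rate=.1); say("at")
effector.grasp(25); say("grip"); print(R.round(2).tolist())
env.movel([*L,.20],rate=.15); env.pause(.2); say("lift")
for c in("top","side"):
    p,d=viewer.read_camera(c); W=cloud(c,d); q=sel(W,*L,0,.055,.17,.205)
    q2=q[(q[:,2]>.186)&(q[:,2]<.200)]; print(c,len(q),len(q2),"mid",((q2.min(0)+q2.max(0))/2).round(4) if len(q2) else "",np.ptp(q2,axis=0).round(4) if len(q2) else "")
    t=tip_of(c,"lid"); print([(round(a["score"],2),np.round(a["at"],4)) for a in t[:2]])
    q=sel(W,.6,.33,0,.06,.1,.125); print("rim",len(q),circ(q) if len(q)>20 else "")
    if c=="side": cv2.imwrite("pics/s6.png",cv2.resize(p[190:340,130:330,::-1],(800,600)))
E
```

```text
1.2 0 0.56 [ 0.17  0.98 -1.34  1.47  0.95  1.44 -1.56]
1.2 1 3.63 [ 0.17  0.97 -1.33  1.47  0.95  1.43  1.59]
1.57 0 0.77 [ 0.18  1.04 -1.42  1.47  1.02  1.49 -1.22]
1.57 1 4.0 [ 0.17  0.97 -1.33  1.47  0.95  1.43  1.96]
1.9 0 1.04 [ 0.19  1.07 -1.46  1.47  1.06  1.52 -0.91]
1.9 1 2.67 [-1.14  0.69  0.93  1.57 -0.58  1.18 -2.91]
above t 30.64 p [0.4011 0.2647 0.1501] w 0.0918 gf 0.0 F [-0.1  0.3  0.6]
rim 156 (array([0.60021232, 0.32966687]), np.float64(0.03185127005946564))
at t 32.12 p [0.4004 0.2658 0.0225] w 0.0918 gf 0.0 F [-0.1  0.3 -0.3]
grip t 33.09 p [0.4    0.2655 0.022 ] w 0.0293 gf 25.0 F [-0.2  0.7  0.1]
[[0.36, 0.93, 0.0], [0.93, -0.36, 0.0], [0.0, 0.0, -1.0]]
lift t 34.62 p [0.3997 0.2654 0.1995] w 0.0294 gf 25.0 F [-0.7 -0.7 -0.2]
top 45 45 mid [0.4195 0.2375 0.1944] [0.0216 0.0177 0.0089]
[(0.4, array([0.3946, 0.2675, 0.1776]))]
rim 154 (array([0.60039134, 0.32982583]), np.float64(0.03188731864491408))
side 314 296 mid [0.3991 0.2695 0.1939] [0.0758 0.0685 0.0121]
[(0.79, array([0.4016, 0.2679, 0.1786])), (0.22, array([ 0.5845, -0.5064,  0.0008]))]
rim 183 (array([0.59884797, 0.33290182]), np.float64(0.03210117755937752))
```

View pics/s6.png

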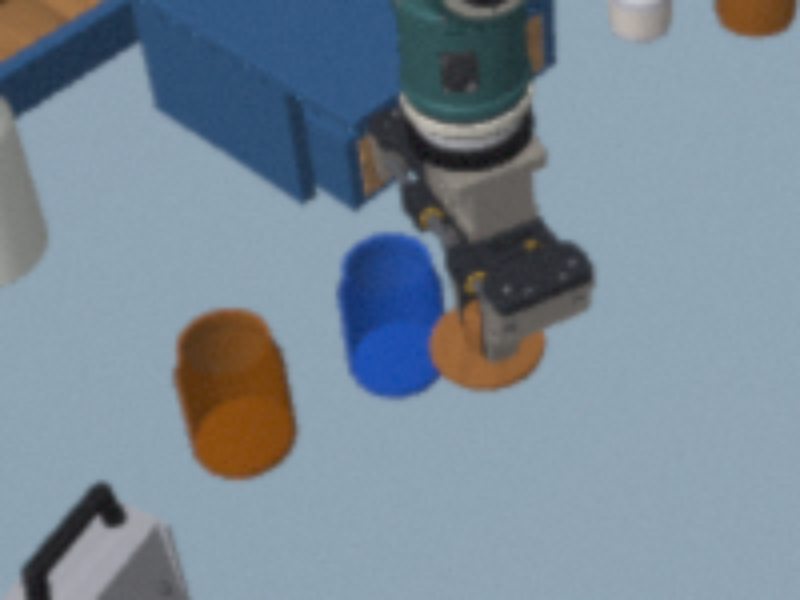

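The lid is level in the grip (crop (487,345)), and the open jar is undisturbed. I put the lid on with force-checked steps.

```bash
python3 - <<'E'
from geo import *
J=np.array([.5996,.3313]); R=np.array(env.sense()["tcp_rot"])
env.movel([*J,.20],rate=.2); env.movel([*J,.138],rate=.12); env.pause(.2); say("above")
z=.138
while z>.117:
    z-=.002; env.movel([*J,z],rate=.03); s=env.sense(); F=s["wrist_force"]; print(round(z,3),np.round(s["ee_pos"],4),np.round(F,1))
    if F[2]>8: break
p,d=viewer.read_camera("side"); cv2.imwrite("pics/s7.png",cv2.resize(p[215:335,130:290,::-1],(800,600)))
E
```

```text
above t 36.89 p [0.5999 0.3317 0.1389] w 0.0293 gf 25.0 F [ 1.  -0.1 -1.2]
0.136 [0.5996 0.3312 0.1361] [ 0.1  0.1 -0.3]
0.134 [0.5995 0.3312 0.1338] [ 0.  -0.1 -0.4]
0.132 [0.5995 0.3312 0.1318] [ 0.5 -0.8 -0.6]
0.13 [0.5995 0.3312 0.1298] [ 1.1 -0.1  0.5]
0.128 [0.5995 0.3312 0.1278] [ 0.1  0.1 -0.3]
0.126 [0.5996 0.3312 0.1258] [ 0.1 -1.1 -1.6]
0.124 [0.5995 0.3312 0.1238] [-0.5  0.8 -1.3]
0.122 [0.5997 0.3314 0.122 ] [-0.1  1.   0.7]
0.12 [0.5997 0.3316 0.1219] [-1.5 -2.2  8.9]
```

View pics/s7.png

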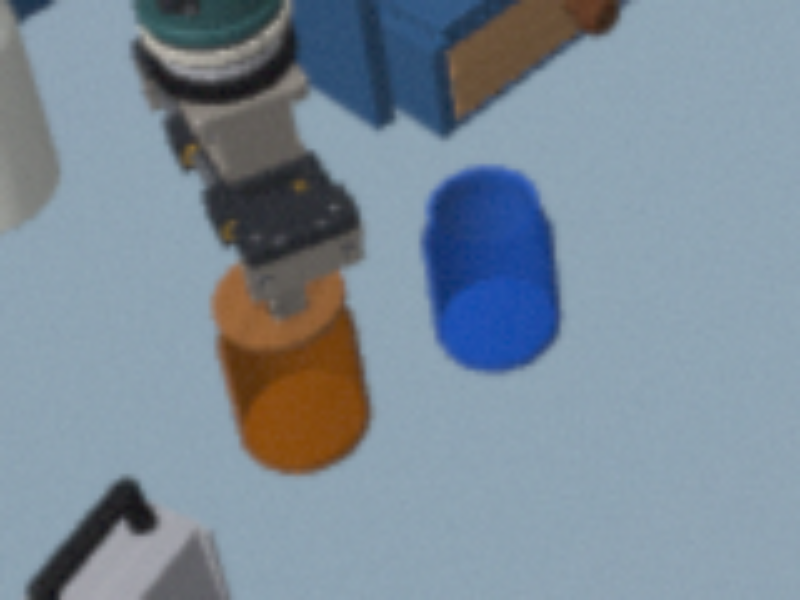

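Contact came at z = 0.122, exactly the height for fully home, and the disc sits on the rim (crop (280,300)). Now I release, retreat and check.

```bash
python3 - <<'E'
from geo import *
J=np.array([.5996,.3313])
env.movel([*J,.122],rate=.05); effector.release(); env.movel([*J,.22],rate=.12); env.movel([.48,.2,.35],rate=.25); env.pause(.3); say("clear")
for c in("top","side"):
    p,d=viewer.read_camera(c); W=cloud(c,d)
    q=sel(W,*J,0,.06,.112,.126); print(c,"disc",len(q),q[:,2].mean().round(4),((q.min(0)+q.max(0))/2).round(4),"plane",np.linalg.lstsq(np.c_[q[:,:2]-J,np.ones(len(q))],q[:,2],rcond=None)[0].round(3)) if len(q)>20 else print("hidden")
    q=sel(W,*J,0,.03,.135,.16); print("knob",len(q),q.mean(0).round(4) if len(q) else "")
    for n in("lid","jar","drawer_knob"): print(n,[(round(a["score"],2),np.round(a["at"],3).tolist()) for a in tip_of(c,n)[:2]])
    cv2.imwrite(f"pics/{c}8.png",p[:,:,::-1])
E
```

```text
clear t 42.76 p [0.4799 0.2005 0.3495] w 0.092 gf 0.0 F [-0.2  0.   0.1]
top disc 68 0.1182 [0.6204 0.3177 0.1183] plane [-0.12   0.097  0.123]
knob 0 
lid [(0.54, [0.599, 0.334, 0.101])]
jar [(0.62, [0.563, 0.199, -0.002])]
drawer_knob [(0.54, [0.676, -0.021, 0.045]), (0.21, [0.48, 0.538, 0.0])]
side disc 339 0.119 [0.5991 0.3324 0.1189] plane [-0.    -0.004  0.119]
knob 83 [0.5967 0.3332 0.1428]
lid [(0.98, [0.603, 0.334, 0.1])]
jar [(0.75, [0.565, 0.202, -0.0]), (0.6, [0.602, 0.332, -0.001])]
drawer_knob [(0.6, [0.676, -0.025, 0.044])]
```

View pics/side8.png

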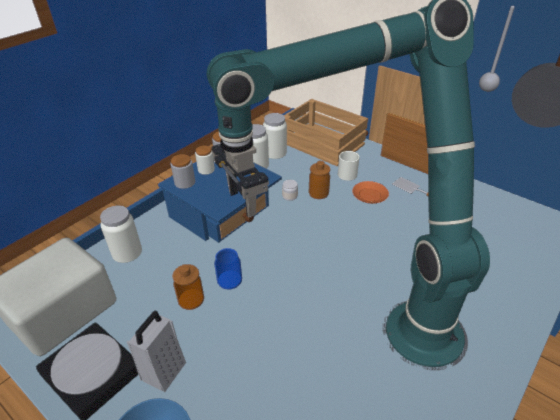

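The lid is level at the home height on the amber jar (188,287), the drawer is shut, the bystanders stand where they were, and the arm is clear. I hand in.

```bash
python3 -c "
from station import workorder; print(workorder.finish_job())"
```

```text
the job is handed in; nothing more can be done
None
```

The job is handed in with no verdict returned; my last checks showed the lid home and level on the amber jar, the scoop placed in the drawer, the drawer pushed to its stop, and the bystanders where they stood.

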